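# Tuck a flashing strip under a lapped shingle and hold it flat

## Task

Pick up the aluminium flashing strip by its upstand, lay it on the bare front of the small roof sample and slide its thin edge about 30 mm under the reddish middle shingle, square to it and centred between its sides, without lifting the shingle. Finish while still holding the strip with the gripper and pushing it firmly down flat on the roof board, as if waiting for it to be nailed; do not disturb the cardboard tube standing nearby.

Things in the scene. Friction and masses are not known exactly. Their poses are not given: they have to be found in the camera images.
- flashing: Loose bright aluminium strip, about 0.12 kg, lying flat: plate 100 (x) by 120 (y) by 3 mm thick; along its whole front edge an upstand to grip, 10 mm thick (x -50 to -40 mm), 36 mm tall from the underside. Origin: centre of the plate's underside. +x points from the upstand to the thin edge that goes under the shingle (at the start that edge looks ahead and to the left), z up.
- corner_left (a point): Left (+y) end of the strip's thin edge, at the underside: (50, 60, 0) mm in the strip's frame, axes as the strip's.
- corner_right (a point): Right (-y) end of the strip's thin edge, at the underside: (50, -60, 0) mm in the strip's frame.
- roof: Roof sample fixed to the desk: plywood deck 220 (x) by 260 (y) mm, 12 mm thick. Origin: centre of its underside, at desk height; +x points up the roof, away from the robot, within 0.35 rad. Bare deck in front (x -110 to +5 mm), three wooden shingles behind: middle one reddish, y -77 to +77 mm, outer two brown, nailed. Nowhere over 45 mm tall.
- lip (a point): Point on the deck's top face under the middle of the middle shingle's lip (front edge): (5.5, 0, 12) mm in the roof's frame, with its axes; +x goes in under the shingle. The lip's underside is 7 mm above this point, and the slot gets higher inward (9 mm in 95 mm) up to a batten that closes it 55 mm behind the lip.
- shingle (a joint): Angle of the reddish middle shingle (5 mm thick, 154 mm wide) about its hinge line, 95 mm behind its lip (rad): 0 lying as found, grows as its lip is lifted (0.05 is 5 mm at the lip). Only its light weight and a weak spring (under 1 N at the lip) keep it down.
- tube: Loose brown cardboard tube standing on end, 68 mm across, 88 mm tall, on the desk to the right of the strip; origin under its centre. Leave alone.

How it is judged:
On the way, in this order (a step that is already met when the one before it is completed fails the run):
1. the strip is lifted clear of the desk (height (world z) of flashing above 0.03 m and contact force between the fingers and flashing above 1 N), for 0.2 s.
2. both ends of the thin edge are at least 15 mm under the shingle (x of each of corner_left, corner_right in the frame of lip above 0.015 m and z of each of corner_left, corner_right in the frame of lip below 0.007 m and y of flashing in the frame of lip between -0.03 and 0.03 m), for 0.2 s.
At the end, for the whole second after the job is handed in: Thin edge 20 mm or more under the shingle at both ends, centred within 10 mm, square within 0.12 rad; strip flat on the deck (0.05 rad, 4 mm), at rest; shingle down (under 0.02 rad); gripper touching the strip (over 2 N) and strip pressed on the roof with over 3 N (its weight is under 1.6 N) (x of each of corner_left, corner_right in the frame of lip above 0.02 m and z of each of corner_left, corner_right in the frame of lip below 0.007 m and y of flashing in the frame of lip between -0.01 and 0.01 m and angle between the x axis of flashing and the x axis of roof, either way round below 0.12 rad and angle between flashing's own z axis and vertical below 0.05 rad and z of flashing in the frame of lip below 0.004 m and value of joint shingle below 0.02 rad and contact force between the fingers and flashing above 2 N and contact force between flashing and roof above 3 N and linear speed of flashing below 0.02 m/s); the arm keeps its last pose, push and grip.
It fails at once if the middle shingle is lifted by more than 0.05 rad (5 mm at its lip) (value of joint shingle above 0.05 rad).
It fails at once if the cardboard tube is moved by more than 30 mm (distance of tube from where it was at the start of the episode above 0.03 m).
It also fails if it takes over 40 s, if anything falls off the work surface, if the arm or the gripper's body presses on something with over 40 N, if the wrist force passes 120 N, or if a joint passes its speed limit or range.

## Robot

A 7-joint arm with a two-finger parallel gripper is mounted at the origin on a cart in front of the work surface, level with it; the furniture and walls round the work are solid. World frame = base frame: x ahead of the robot, y to its left, z up, the work surface at z = 0. Lengths are in m, angles in rad, forces in N, time in s.
With the tool pointing down it reaches from about 0.35 to 0.9 m from the base axis. Payload 8.1 kg.
Tool frame: the origin (TCP) lies between the finger pads; the fingertips stand bot.tip_reach ahead of it and the grasp point (between the pads) lies 8 mm behind it (bot.tip_reach is the distance from the TCP to the fingertips, in m); z points along the fingers, y is the line along which they close (so a half turn about z gives the same grasp; the last joint's range is limited). The gripper opens to 85 mm and grips with 20 to 120 N. Pads are 22 mm wide; open, the fingers measure 114 mm over their backs; the gripper's body (76 mm by 85 mm) begins 54 mm behind the grasp point. The pads swing forward as they close: fully open they stand 13 mm farther back than shut.
Start: joints at [-1.285, 0.434, 0.025, 1.573, -0.012, 1.134, -0.075], TCP at [0.237, 0.578, 0.242] pointing down, gripper open.
Joint ranges: [-2.62, 2.62], [-0.44, 2.09], [-1.27, 1.32], [0.08, 2.57], [-1.32, 4.46], [0.12, 2], [-2.74, 2.74]. Speed limits (rad/s): [2.22, 2.22, 3.01, 3.01, 3.14, 3.14, 3.14].

## Interface

Orientations are given as a rotation vector (axis times angle).
In Python, from plant import readout, capture, camera_model, bot gives the robot as it stands. The module is installed in compiled form; this text tells all that it offers.
- The arm moves only by the tool send_rows, never from a script. Its argument "series" is a list of rows, each a list of 3 entries, a list of its own where there are three numbers: the shift along the tool's x, y, z in units of 0.5 m (1.0 is 0.5 m), then the turn, a rotation vector about the tool's x, y, z in units of 2 pi rad (1.0 is 2 pi rad), then the opening in per cent of the stroke, from 0 (shut) to 100 (fully open). A call has 1 to 20 rows; each row is the pose to reach, as a shift and turn from the pose commanded when the call began, along the tool's axes at that moment, turning the shorter way round; what a row does not reach only later rows make up. A row lasts 1/8 s, in which the tool goes at most 62.5 mm and 10.7 degrees, less where a joint would pass 70% of its speed; a pose out of reach is approached as far as the arm can. A call with a number of a shift or a turn outside -1 to 1 is refused whole. A call with a gripper value outside its range is refused whole. The fingers move at their own pace and stop on an object; the grip force is fixed at half the most. Time passes only in rows, so rows that repeat a pose let the fingers close. It gives the time, the measured TCP pose, the force, the opening and the grip force at its end, in the units of the state.
- readout.read_state(): the state, without advancing time (a new reading comes with each control period).
- capture(name): name is "scene" or "top"; returns (picture, depth): 400x640x3 uint8, red, green, blue; 400x640 float32, m along the optical axis (not along the pixel's ray), 0 where there is no reading.
- camera_model(name): a dict with "fov_y" (degrees; the focal length in pixels is half the picture's height over the tangent of half this angle, whatever the lens; pixels are square), "cx", "cy" (the principal point, pixels), "R" (3x3) and "t" (3): a world point X has camera coordinates R X + t. Camera axes: x right, y down, z forward; pixel columns grow to the right and rows downward; lengths in m; the calibration is good to about 2 mm. A picture is of the moment at which its call begins. camera_model takes no time and is no camera call.
- bot.sign_off(): hands the job in; it is judged then, once.
The state is a dict: "time_s": time; "joint_pos": joint angles; "joint_vel": joint speeds; "tau": joint torques, N m; "ee_pos": TCP position; "orientation": TCP orientation; "contact_force": force on the tool from outside, world axes, zero at the start; "ft_torque": the same for the moment, N m; "opening": finger opening in m; "gripper_force": force on a finger pad.
Only numpy, scipy, OpenCV 4.12 (cv2) and the standard library are available. Lean on these libraries where they do the work, as an engineer would, in place of code of your own. Each camera call takes 0.05 s, during which the arm holds its last target. There are 200 camera calls.

## Working session

There is one attempt and no reset: what is moved stays moved. The work goes in short steps, Python scripts to look and compute and a tool call to move; the robot and the scene stay as the last step left them, time stands still between calls to the robot, and variables do not carry over. Pictures are saved under pics/ and viewed, at most 10 in all, crops included, and the job is handed in when it is done.

Besides the shell and the picture viewer there is one more tool, called after "Call:" as name(argument=value, ...) on one line, values as JSON. send_rows: Moves the arm, as the interface text tells. Its arguments: {"type":"object","properties":{"series":{"type":"array"}},"required":["series"]}

```bash
mkdir -p pics; ls
python3 - <<'E'
from plant import readout, capture, camera_model, bot
import cv2, numpy as np
print(bot.tip_reach); s=readout.read_state()
for k in s: print(k,np.round(s[k],4))
for n in("scene","top"):
    p,d=capture(n); m=camera_model(n); print(n,m)
    cv2.imwrite(f"pics/{n}0.png",p[:,:,::-1]); np.savez(f"pics/{n}0.npz",p=p,d=d)
E
```

```text
pics
0.011
time_s 0.0
joint_pos [-1.2846  0.4352  0.025   1.5741 -0.0116  1.134  -0.0751]
joint_vel [ 0.0025  0.0004 -0.     -0.001  -0.0027 -0.0014 -0.0007]
tau [-4.00000e-04 -6.70479e+01  1.02430e+00 -3.16213e+01  1.54000e-02
  1.24000e-02  0.00000e+00]
ee_pos [0.2368 0.5779 0.2415]
orientation [-6.0700e-01 -3.0822e+00  2.4000e-03]
contact_force [-0.6762 -1.3377 -0.4823]
ft_torque [-0.0087 -0.0094  0.0045]
gripper_force 0.0
opening 0.0851
scene {'fov_y': 43.15033987773449, 'cx': 307.3937086256138, 'cy': 197.7817710003708, 'R': array([[ 0.56697948, -0.82355346, -0.01714524],
       [-0.55421753, -0.36598999, -0.74759231],
       [ 0.60940725,  0.43337169, -0.66393658]]), 't': array([-0.60611599,  0.22544156,  0.96431328])}
top {'fov_y': 49.97975237942681, 'cx': 319.4267920221348, 'cy': 192.4840746254746, 'R': array([[-0.001979  , -0.99999458, -0.0026322 ],
       [-0.9986868 ,  0.00211115, -0.05118807],
       [ 0.05119335,  0.00252744, -0.99868556]]), 't': array([-0.34174731,  0.5386959 ,  0.92178061])}
```

View pics/scene0.png

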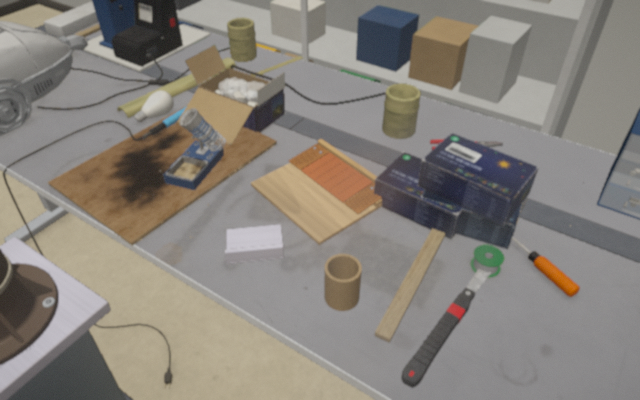

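View pics/top0.png

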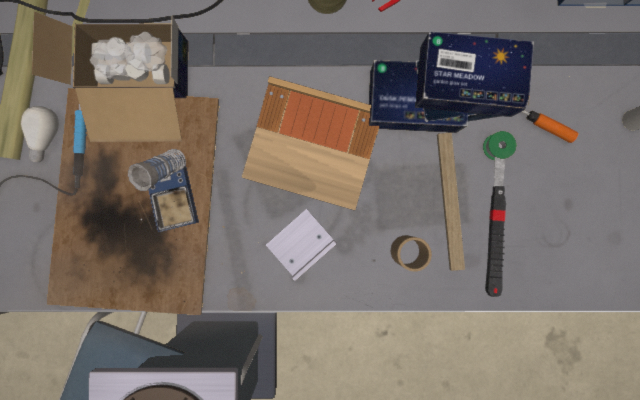

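The scene view shows the roof at about (320,190), the strip at (253,240) and the tube at (343,282). In the top view the strip's corners are near (267,243), (305,210), (335,243) and (295,280), with the upstand at lower right. The roof's corners are near (270,78), (380,105), (356,208) and (243,178), and the tube is at (411,253). Next I'll take precise measurements.

```bash
cat > h.py <<'E'
import numpy as np, cv2
from plant import readout, capture, camera_model, bot
def cast(n,px,z):
    m=camera_model(n); f=200/np.tan(np.radians(m["fov_y"]/2))
    px=np.atleast_2d(px).astype(float)
    r=np.c_[(px[:,0]-m["cx"])/f,(px[:,1]-m["cy"])/f,np.ones(len(px))]@m["R"]
    c=-m["R"].T@m["t"]; return c+r*((z-c[2])/r[:,2])[:,None]
def cloud(n,d):
    m=camera_model(n); f=200/np.tan(np.radians(m["fov_y"]/2))
    v,u=np.mgrid[:400,:640]
    P=np.stack([(u-m["cx"])/f*d,(v-m["cy"])/f*d,d],-1)
    return (P-m["t"])@m["R"]
E
python3 - <<'E'
from h import *
z=np.load("pics/top0.npz"); p,d=z["p"],z["d"]
W=cloud("top",d); hsv=cv2.cvtColor(p,cv2.COLOR_RGB2HSV)
def big(m,box):
    k=np.zeros_like(m); a,b,c,e=box; k[c:e,a:b]=m[c:e,a:b]
    cs,_=cv2.findContours(k,0,1); return max(cs,key=cv2.contourArea)
strip=big(cv2.inRange(hsv,(0,0,165),(180,60,255)),(255,345,200,290))
wood=big(cv2.inRange(hsv,(0,70,60),(28,255,255)),(235,378,70,215))
red=big(cv2.inRange(hsv,(0,140,60),(10,255,255)),(235,390,70,215))
o=p.copy()
for nm,c,h in(("strip",strip,.003),("wood",wood,.012),("red",red,.022)):
    r=cv2.minAreaRect(c); b=cv2.boxPoints(r); print(nm,r,cv2.contourArea(c)); print(np.c_[b,cast("top",b,h)].round(3))
    q=cv2.approxPolyDP(c,4,True)[:,0]; print("poly",q.tolist(),cast("top",q,h).round(3).tolist())
    cv2.drawContours(o,[c],-1,(0,255,0),1) if 0 else None
for (u,v) in[(285,245),(300,240),(310,255),(316,262),(320,258),(250,240),(300,160),(280,170),(320,140),(330,120),(345,190)]:
    print((u,v),W[v-1:v+2,u-1:u+2].reshape(-1,3).mean(0).round(4),hsv[v,u])
print("tube",W[245:262,398:428][W[245:262,398:428,2]>.07].mean(0))
c=cv2.resize(o[70:290,235:385],None,fx=3.6,fy=2.7*1,interpolation=2) if 0 else cv2.resize(o[70:290,230:440],None,fx=2.7,fy=2.7,interpolation=2)
cv2.imwrite("pics/crop1.png",c[:,:,::-1])
E
```

```text
strip ((298.9034118652344, 241.64132690429688), (40.52619552612305, 54.477840423583984), 48.36646270751953) 2136.5
[[ 2.65083e+02  2.44593e+02  4.24000e-01 -2.24000e-01  3.00000e-03]
 [ 3.05800e+02  2.08400e+02  5.04000e-01 -3.13000e-01  3.00000e-03]
 [ 3.32724e+02  2.38690e+02  4.37000e-01 -3.72000e-01  3.00000e-03]
 [ 2.92007e+02  2.74883e+02  3.59000e-01 -2.83000e-01  3.00000e-03]]
poly [[306, 209], [266, 244], [292, 274], [332, 239]] [[0.502, -0.313, 0.003], [0.426, -0.226, 0.003], [0.361, -0.283, 0.003], [0.436, -0.37, 0.003]]
wood ((312.19189453125, 142.937255859375), (119.50353240966797, 106.08598327636719), 15.592809677124023) 12011.0
[[ 2.40381e+02  1.77967e+02  5.70000e-01 -1.70000e-01  1.20000e-02]
 [ 2.68897e+02  7.57850e+01  7.97000e-01 -2.31000e-01  1.20000e-02]
 [ 3.84002e+02  1.07908e+02  7.24000e-01 -4.86000e-01  1.20000e-02]
 [ 3.55487e+02  2.10089e+02  5.00000e-01 -4.21000e-01  1.20000e-02]]
poly [[269, 77], [242, 176], [354, 209], [377, 126], [368, 124], [370, 104]] [[0.794, -0.232, 0.012], [0.575, -0.174, 0.012], [0.502, -0.418, 0.012], [0.684, -0.47, 0.012], [0.
[... 482 characters left out ...]
 [[0.76, -0.281, 0.022], [0.669, -0.257, 0.022], [0.628, -0.399, 0.022], [0.717, -0.425, 0.022]]
(285, 245) [ 0.4234 -0.2671  0.0016] [138  19 199]
(300, 240) [ 0.4342 -0.2999  0.0005] [135  19 192]
(310, 255) [ 0.4015 -0.3219  0.0013] [137  18 195]
(316, 262) [ 0.3872 -0.3351  0.0102] [160  11 135]
(320, 258) [ 0.3965 -0.3438  0.0173] [150  10 150]
(250, 240) [ 0.4343 -0.1897 -0.0017] [170   6 131]
(300, 160) [ 0.6096 -0.3003  0.0104] [ 17  95 183]
(280, 170) [ 0.5876 -0.2566  0.011 ] [ 16  92 153]
(320, 140) [ 0.6516 -0.3443  0.023 ] [  8 160 164]
(330, 120) [ 0.6944 -0.3661  0.0273] [  9 161 155]
(345, 190) [ 0.5434 -0.3987  0.0108] [ 16  93 161]
tube [ 0.4152997  -0.51908752  0.10192585]
```

View pics/crop1.png

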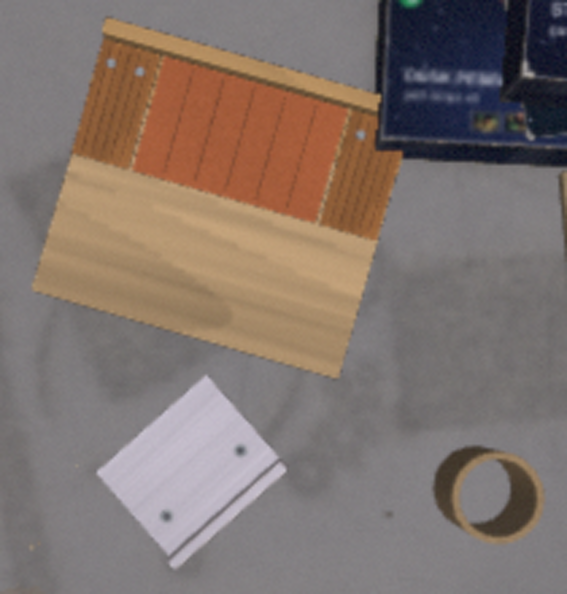

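The crop shows the strip's thin edge from crop (97,473) to (207,376), and the upstand top as the sliver from (177,568) to (285,467). The red lip runs from (132,171) to (317,221). Next I'll refine the corners, cross-check them in the scene view and compute the approach.

```bash
cat >> h.py <<'E'
from scipy.spatial.transform import Rotation as Rt
def sub(p,pts):
    g=cv2.cvtColor(p,cv2.COLOR_RGB2GRAY)
    return cv2.cornerSubPix(g,np.float32(pts).reshape(-1,1,2),(3,3),(-1,-1),(3,40,.01))[:,0]
def to_rows(xyz,yaw_y):
    "target TCP xyz, tool y axis heading yaw_y (tool down) -> shift/turn units"
    s=readout.read_state(); R0=Rt.from_rotvec(s["orientation"]).as_matrix()
    y=np.array([np.cos(yaw_y),np.sin(yaw_y),0]); zz=np.array([0,0,-1.]); x=np.cross(y,zz)
    T=np.stack([x,y,zz],1)
    sh=R0.T@(np.array(xyz)-s["ee_pos"])/.5; tn=Rt.from_matrix(R0.T@T).as_rotvec()/(2*np.pi)
    return sh.round(4),tn.round(4)
E
python3 - <<'E'
from h import *
def rep(n,p,pts,h,lab):
    q=sub(p,pts); P=cast(n,q,h); v=P[0]-P[1]
    print(n,lab,q.round(1).tolist(),P[:,:2].round(4).tolist(),"len",np.hypot(*v[:2]).round(4),"mid",P.mean(0)[:2].round(4),"yaw",np.arctan2(-v[0],v[1]).round(3))
z=np.load("pics/top0.npz"); p=z["p"]
rep("top",p,[(266,245),(306.7,209.3)],.003,"thin")      # left,right
rep("top",p,[(295.5,280.4),(335.5,243)],.036,"upst")
rep("top",p,[(279,133.3),(347.4,152)],.024,"lip")
rep("top",p,[(242.5,177.5),(355.5,209.5)],.012,"front")
p=np.load("pics/scene0.npz")["p"]
hsv=cv2.cvtColor(p,cv2.COLOR_RGB2HSV)
m=cv2.inRange(hsv,(0,0,165),(180,60,255)); k=np.zeros_like(m);k[215:265,215:295]=m[215:265,215:295]
c=max(cv2.findContours(k,0,1)[0],key=cv2.contourArea); print(cv2.approxPolyDP(c,3,True)[:,0].tolist())
m=cv2.inRange(hsv,(0,140,60),(11,255,255)); k=np.zeros_like(m);k[140:225,290:390]=m[140:225,290:390]
c=max(cv2.findContours(k,0,1)[0],key=cv2.contourArea); q=cv2.approxPolyDP(c,3,True)[:,0]; print(q.tolist(),cast("scene",q,.024).round(3).tolist())
c=cv2.resize(p[135:315,200:390],None,fx=3.2,fy=3.2,interpolation=2); cv2.imwrite("pics/crop2.png",c[:,:,::-1])
s=readout.read_state();print(Rt.from_rotvec(s["orientation"]).as_matrix().round(3)); print(cast("top",(411,253),.088))
E
```

```text
top thin [[265.1000061035156, 244.5], [305.79998779296875, 208.39999389648438]] [[0.4248, -0.2236], [0.5036, -0.3128]] len 0.1191 mid [ 0.4642 -0.2682] yaw 0.724
top upst [[295.5, 280.3999938964844], [335.79998779296875, 243.10000610351562]] [[0.3517, -0.2922], [0.4297, -0.3773]] len 0.1155 mid [ 0.3907 -0.3347] yaw 0.742
top lip [[278.1000061035156, 132.1999969482422], [347.5, 152.60000610351562]] [[0.6687, -0.2534], [0.6238, -0.4038]] len 0.1569 mid [ 0.6463 -0.3286] yaw -0.29
top front [[241.1999969482422, 176.60000610351562], [354.20001220703125, 209.5]] [[0.5732, -0.1719], [0.5009, -0.4185]] len 0.257 mid [ 0.537  -0.2952] yaw -0.285
[[281, 227], [276, 224], [227, 229], [225, 252], [281, 247]]
[[304, 168], [321, 184], [325, 180], [335, 186], [332, 179], [336, 180], [338, 175], [339, 179], [345, 173], [341, 170], [347, 166], [326, 154]] [[0.678, -0.259, 0.024], [0.65, -0.328, 0.024], [0.668, -0.328, 0.024], [0.662, -0.36, 0.024], [0.68, -0.34, 0.024], [0.682, -0.35, 0.024], [0.701, -0.344, 0.024], [0.69, -0.354, 0.024], [0.717, -0.354, 0.024], [0.722, -0.34, 0.024], [0.743, -0.344, 0.024], [0.757, -0.273, 0.024]]
[[-0.925  0.379 -0.   ]
 [ 0.379  0.925 -0.001]
 [-0.    -0.001 -1.   ]]
[[ 0.4132249 -0.524991   0.088    ]]
```

View pics/crop2.png

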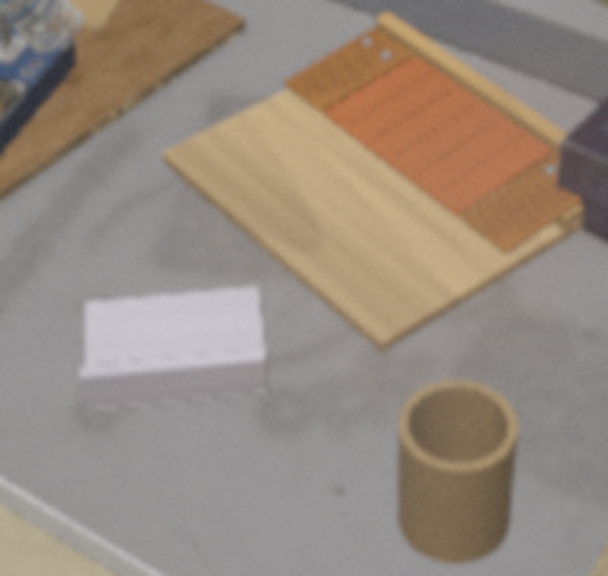

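The scene crop agrees: the strip is at lower left with its upstand facing the robot, the tube is upright at crop (458,470), and the lip runs from crop (327,108) to (463,213). Combining both views:

| Item | Position (m) | Yaw (rad) |
|---|---|---|
| Upstand centre | (0.394, -0.3315) | 0.732 (strip) |
| Lip | (0.647, -0.328) | -0.287 (roof) |

Run:
```python
from h import *
print(cast("scene",[(302.2,168.75),(344.7,201.6)],.024).round(4), "tool y .732")
for t in([.45,.2,.22],[.45,-.1,.2],[.394,-.3315,.12]): print(*to_rows(t,.732))
```

```text
[[ 0.6735 -0.2573  0.024 ]
 [ 0.6279 -0.4076  0.024 ]] tool y .732
[-0.6811 -0.5377  0.0441] [-0.0002  0.0001  0.0716]
[-0.9086 -1.0929  0.0849] [-0.0002  0.0001  0.0716]
[-0.9805 -1.5635  0.2455] [-0.0002  0.0001  0.0716]
```

Call:
send_rows(series=[[[-0.68,-0.54,0.044],[0,0,0.0716],100],[[-0.68,-0.54,0.044],[0,0,0.0716],100],[[-0.68,-0.54,0.044],[0,0,0.0716],100],[[-0.68,-0.54,0.044],[0,0,0.0716],100],[[-0.68,-0.54,0.044],[0,0,0.0716],100],[[-0.68,-0.54,0.044],[0,0,0.0716],100],[[-0.68,-0.54,0.044],[0,0,0.0716],100],[[-0.68,-0.54,0.044],[0,0,0.0716],100],[[-0.68,-0.54,0.044],[0,0,0.0716],100],[[-0.68,-0.54,0.044],[0,0,0.0716],100]])

```text
time_s: 1.35
ee_pos: [0.4484, 0.2011, 0.2202]
orientation: [-1.275, -2.87, -0.0]
contact_force: [-0.2, -0.3, -0.2]
opening: 0.0855
gripper_force: 0.0
```

Run:
```python
from h import *
s=readout.read_state(); print(s["time_s"],s["ee_pos"],s["joint_pos"].round(3) if hasattr(s["joint_pos"],"round") else s["joint_pos"])
for t in([.45,-.1,.2],[.394,-.3315,.11]): print(*to_rows(t,.732))
```

```text
1.35 [0.44843223 0.2010858  0.22017068] [-0.758  0.239  0.279  1.938 -0.079  0.975  0.292]
[-0.449  -0.4013  0.0402] [-0.     -0.0001  0.0004]
[-0.7176 -0.7947  0.2201] [-0.     -0.0001  0.0004]
```

Call:
send_rows(series=[[[-0.449,-0.401,0.04],[0,0,0],100],[[-0.449,-0.401,0.04],[0,0,0],100],[[-0.449,-0.401,0.04],[0,0,0],100],[[-0.449,-0.401,0.04],[0,0,0],100],[[-0.449,-0.401,0.04],[0,0,0],100],[[-0.718,-0.795,0.22],[0,0,0.0004],100],[[-0.718,-0.795,0.22],[0,0,0.0004],100],[[-0.718,-0.795,0.22],[0,0,0.0004],100],[[-0.718,-0.795,0.22],[0,0,0.0004],100],[[-0.718,-0.795,0.22],[0,0,0.0004],100],[[-0.718,-0.795,0.22],[0,0,0.0004],100],[[-0.718,-0.795,0.22],[0,0,0.0004],100],[[-0.718,-0.795,0.22],[0,0,0.0004],100]])

```text
time_s: 2.98
ee_pos: [0.3946, -0.3316, 0.1107]
orientation: [1.278, 2.869, 0.001]
contact_force: [-0.6, 0.1, 0.1]
opening: 0.0854
gripper_force: 0.0
```

Run:
```python
from h import *
s=readout.read_state(); print(s["time_s"],s["ee_pos"],np.round(s["joint_pos"],3))
for t in([.394,-.3315,.05],[.394,-.3315,.021]): print(*to_rows(t,.732))
p,_=capture("scene"); c=cv2.resize(p[135:315,200:390],None,fx=3.2,fy=3.2,interpolation=2); cv2.imwrite("pics/s3.png",c[:,:,::-1])
```

```text
2.975 [ 0.39462588 -0.33158752  0.11071137] [ 0.24   0.442  0.477  2.018 -0.294  0.747  1.628]
[ 0.001  -0.0009  0.1214] [0.0001 0.0001 0.0001]
[ 0.001  -0.001   0.1794] [0.0001 0.0001 0.0001]
```

View pics/s3.png

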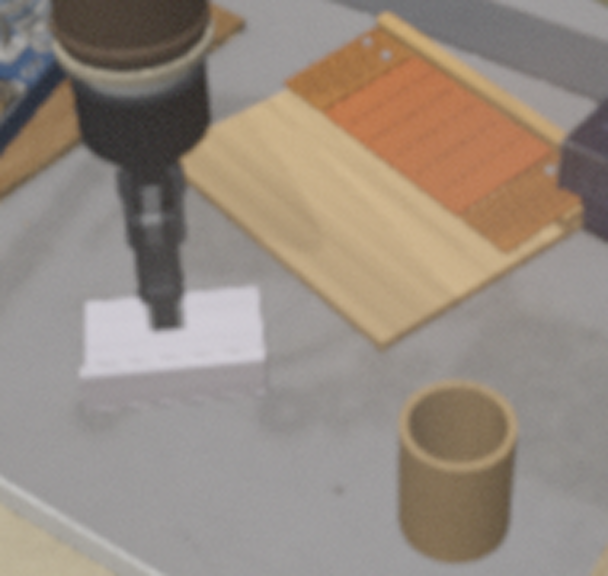

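The open gripper is centred over the upstand at crop (165,315) and clear of the tube. I'll descend and close.

Call:
send_rows(series=[[[0.001,-0.001,0.12],[0,0,0],100],[[0.001,-0.001,0.16],[0,0,0],100],[[0.001,-0.001,0.18],[0,0,0],100],[[0.001,-0.001,0.18],[0,0,0],100],[[0.001,-0.001,0.18],[0,0,0],60],[[0.001,-0.001,0.18],[0,0,0],30],[[0.001,-0.001,0.18],[0,0,0],0],[[0.001,-0.001,0.18],[0,0,0],0],[[0.001,-0.001,0.18],[0,0,0],0],[[0.001,-0.001,0.18],[0,0,0],0],[[0.001,-0.001,0.18],[0,0,0],0],[[0.001,-0.001,0.18],[0,0,0],0]])

```text
time_s: 4.53
ee_pos: [0.393, -0.3331, 0.0206]
orientation: [1.283, 2.867, 0.0]
contact_force: [1.2, 1.4, 6.0]
opening: 0.009
gripper_force: 58.8
```

Call:
send_rows(series=[[[0,0,-0.04],[0,0,0],0],[[0,0,-0.1],[0,0,0],0],[[0,0,-0.16],[0,0,0],0],[[0,0,-0.16],[0,0,0],0],[[0,0,-0.16],[0,0,0],0]])

```text
time_s: 5.15
ee_pos: [0.3925, -0.3326, 0.0997]
orientation: [-1.282, -2.867, -0.001]
contact_force: [-0.1, 0.5, -2.4]
opening: 0.009
gripper_force: 58.6
```

Run:
```python
from h import *
s=readout.read_state(); print(s["time_s"],s["ee_pos"],np.round(s["joint_pos"],3),np.round(s["ft_torque"],3))
for n,(a,b,c,e) in(("scene",(190,400,110,290)),("top",(220,430,70,270))):
    p,_=capture(n); cv2.imwrite(f"pics/{n}4.png",p[:,:,::-1])
    q=cv2.resize(p[c:e,a:b],None,fx=1.9,fy=1.9,interpolation=2); cv2.imwrite(f"pics/c_{n}4.png",q[:,:,::-1])
a,b=[cv2.imread(f"pics/c_{n}4.png") for n in("scene","top")]
h=max(len(a),len(b)); f=lambda i:cv2.copyMakeBorder(i,0,h-len(i),0,0,0)
cv2.imwrite("pics/both4.png",np.hstack([f(a),f(b)]))
```

```text
5.15 [ 0.3924933  -0.33259999  0.09968279] [ 0.246  0.459  0.476  2.029 -0.312  0.724  1.646] [-0.006  0.048 -0.008]
```

View pics/both4.png

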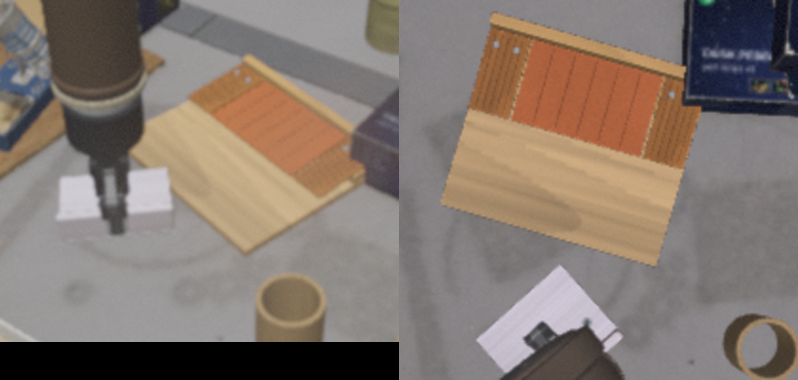

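The strip is held level. Its thin edge in the top half runs from about (261,249) to (305,209) in full-picture pixels. I'll measure its pose in the hand and the offset between the cameras.

Run:
```python
from h import *
print("scene thin t0",cast("scene",[(226.2,229.4),(281.3,224.7)],.003)[:,:2].round(4).tolist())
p=cv2.imread("pics/top4.png")[:,:,::-1].copy()
s=readout.read_state(); T=np.array(s["ee_pos"]); print(T, Rt.from_rotvec(s["orientation"]).as_matrix().round(4).tolist())
q=sub(p,[(261,249),(304.7,209.5)]); P=cast("top",q,.003+T[2]-.0206); v=P[0]-P[1]; yaw=np.arctan2(-v[0],v[1])
print(q,P.round(4),np.linalg.norm(v),"yaw",yaw)
d=P.mean(0)-T; c,si=np.cos(yaw),np.sin(yaw); print("thin mid rel TCP along/across",d[0]*c+d[1]*si,-d[0]*si+d[1]*c)
hh=cv2.inRange(cv2.cvtColor(p,cv2.COLOR_RGB2HSV),(0,0,165),(180,60,255)); k=np.zeros_like(hh);k[200:290,250:340]=hh[200:290,250:340]
cc=max(cv2.findContours(k,0,1)[0],key=cv2.contourArea)[:,0]
# line fits to thin edge
a,b=np.array([261,249.]),np.array([304.7,209.5]); n=np.array([-(b-a)[1],(b-a)[0]])/np.linalg.norm(b-a)
e=cc[(abs((cc-a)@n)<2.5)]; l=cv2.fitLine(e.astype(np.float32),2,0,.01,.01).ravel()
L=cast("top",[l[2:]-20*l[:2],l[2:]+20*l[:2]],.082); w=L[1]-L[0]; print("line yaw",np.arctan2(-w[0],w[1]),np.arctan2(w[0],-w[1]))
```

```text
scene thin t0 [[0.4245, -0.2248], [0.5041, -0.3181]]
[ 0.39217311 -0.33249536  0.09925078] [[-0.6666, 0.7454, -0.0016], [0.7454, 0.6666, 0.0011], [0.0019, -0.0005, -1.0]]
[[260.0476  248.44807]
 [304.2548  208.98727]] [[ 0.4223 -0.2236  0.0817]
 [ 0.5012 -0.3124  0.0817]] 0.11880430557771757 yaw 0.7271605835061467
thin mid rel TCP along/across 0.09486224570525215 0.0019345847417526277
line yaw -2.4121022068718903 0.7294904467179029
```

```bash
cat >> h.py <<'E'
LIP=np.array([.647,-.329]); YAW=-.287
def tcp_for(thin,z,across=.0):   # thin edge at lip-x = thin, strip centred at lip-y = across
    x=np.array([np.cos(YAW),np.sin(YAW)]); y=np.array([-x[1],x[0]])
    return [*(LIP+(thin-.095)*x+(across-.0019)*y),z]
E
python3 - <<'E'
from h import *
for z in(.1,.055,.042): t=tcp_for(-.013,z); print(np.round(t,4),*to_rows(t,YAW))
E
```

```text
[ 0.5429 -0.3003  0.1   ] [-0.1528  0.2677 -0.0019] [-0.0002 -0.0002  0.1618]
[ 0.5429 -0.3003  0.055 ] [-0.153   0.2677  0.0881] [-0.0002 -0.0002  0.1618]
[ 0.5429 -0.3003  0.042 ] [-0.1531  0.2677  0.1141] [-0.0002 -0.0002  0.1618]
```

Call:
send_rows(series=[[[-0.153,0.268,0],[0,0,0.162],0],[[-0.153,0.268,0],[0,0,0.162],0],[[-0.153,0.268,0],[0,0,0.162],0],[[-0.153,0.268,0],[0,0,0.162],0],[[-0.153,0.268,0],[0,0,0.162],0],[[-0.153,0.268,0],[0,0,0.162],0],[[-0.153,0.268,0],[0,0,0.162],0],[[-0.153,0.268,0.06],[0,0,0.162],0],[[-0.153,0.268,0.1],[0,0,0.162],0],[[-0.153,0.268,0.1],[0,0,0.162],0],[[-0.153,0.268,0.1],[0,0,0.162],0]])

```text
time_s: 6.62
ee_pos: [0.5438, -0.3012, 0.0508]
orientation: [2.517, 1.879, 0.0]
contact_force: [0.2, -0.2, -1.3]
opening: 0.0089
gripper_force: 58.7
```

Run:
```python
from h import *
s=readout.read_state(); print(s["time_s"],s["ee_pos"],np.round(s["joint_pos"],3),np.round(s["contact_force"],2))
print(Rt.from_rotvec(s["orientation"]).as_matrix().round(4).tolist())
for z in(.034,.032): t=tcp_for(-.013,z); print(np.round(t,4),*to_rows(t,YAW))
for n,(a,b,c,e) in(("scene",(220,430,110,270)),("top",(220,430,70,230))):
    p,_=capture(n); cv2.imwrite(f"pics/{n}5.png",p[:,:,::-1])
    q=cv2.resize(p[c:e,a:b],None,fx=3.5,fy=3.5,interpolation=2); cv2.imwrite(f"pics/c_{n}5.png",q[:,:,::-1])
```

```text
6.625 [ 0.54380778 -0.30124806  0.05077705] [-0.026  0.733  0.694  1.807 -0.617  0.831  0.685] [ 0.15 -0.16 -1.3 ]
[[0.2843, 0.9587, 0.0004], [0.9587, -0.2843, -0.0004], [-0.0002, 0.0004, -1.0]]
[ 0.5429 -0.3003  0.034 ] [ 0.0014 -0.0024  0.0336] [ 0.0001  0.     -0.0002]
[ 0.5429 -0.3003  0.032 ] [ 0.0014 -0.0024  0.0376] [ 0.0001  0.     -0.0002]
```

View pics/c_top5.png

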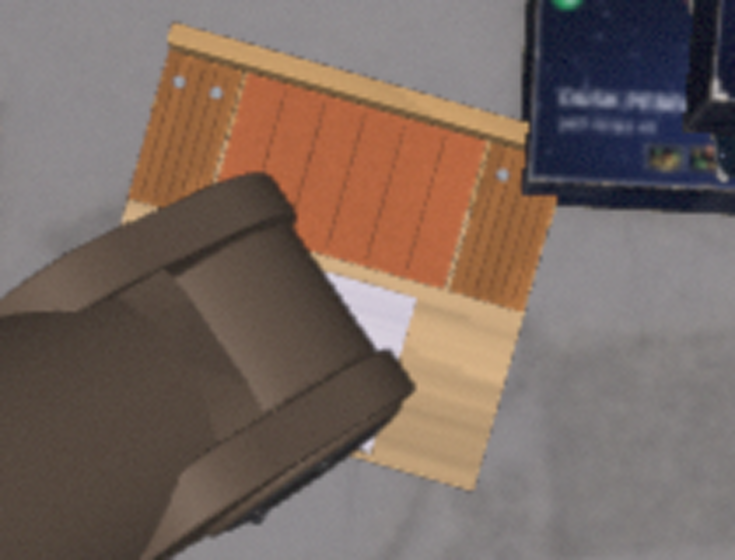

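View pics/c_scene5.png

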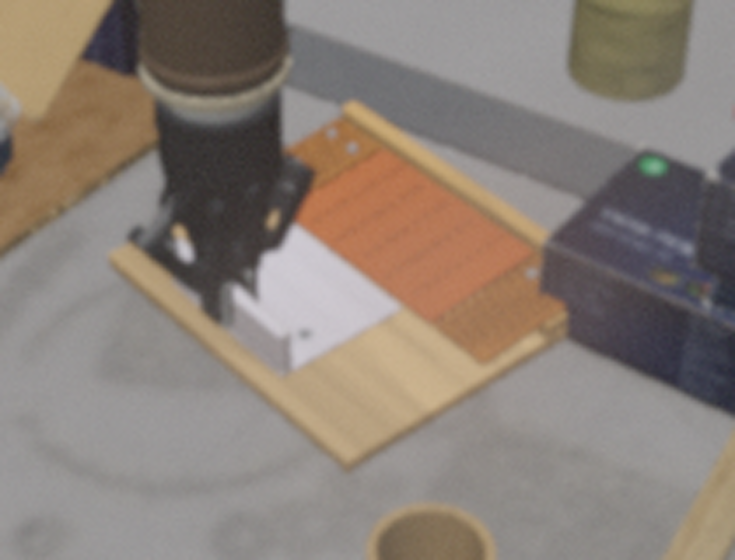

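In the top crop the strip's right thin corner is at (416,297) and the lip's right corner at (449,290). In the scene crop they are at (400,308) and (435,320). I'll compare both in the lip frame.

Run:
```python
from h import *
x=np.array([np.cos(YAW),np.sin(YAW)]); y=np.array([-x[1],x[0]]); A=np.stack([x,y])
s=readout.read_state(); zt=s["ee_pos"][2]-.0206+.003
print("expected thin mid",A@(np.array(s["ee_pos"][:2])-LIP)+[.095,.0019])
pt=cv2.imread("pics/top5.png")[:,:,::-1].copy(); ps=cv2.imread("pics/scene5.png")[:,:,::-1].copy()
for n,p,c,l in(("top",pt,(416/3.5+220,297/3.5+70),(449/3.5+220,290/3.5+70)),("scene",ps,(400/3.5+220,308/3.5+110),(435/3.5+220,320/3.5+110))):
    for q in(np.array([c,l]),sub(p,[c,l])):
        print(n,q.round(1).tolist(),"strip corner",(A@(cast(n,q[:1],zt)[0,:2]-LIP)).round(4),"lip corner",(A@(cast(n,q[1:],.024)[0,:2]-LIP)).round(4))
hs=cv2.cvtColor(pt,cv2.COLOR_RGB2HSV)
m=cv2.inRange(hs,(0,0,165),(180,60,255)); k=np.zeros_like(m);k[145:200,310:345]=m[145:200,310:345]
c=max(cv2.findContours(k,0,1)[0],key=cv2.contourArea); print(cv2.approxPolyDP(c,2,True)[:,0].tolist())
```

```text
expected thin mid [-0.01151634 -0.00062217]
top [[338.9, 154.9], [348.3, 152.9]] strip corner [-0.0125 -0.0617] lip corner [-0.0012 -0.0801]
top [[338.8999938964844, 154.89999389648438], [347.5, 152.5]] strip corner [-0.0125 -0.0617] lip corner [-0.001  -0.0783]
scene [[334.3, 198.0], [344.3, 201.4]] strip corner [-0.0134 -0.0642] lip corner [ 0.0036 -0.0798]
scene [[333.70001220703125, 196.1999969482422], [344.29998779296875, 201.39999389648438]] strip corner [-0.0102 -0.0587] lip corner [ 0.0036 -0.0798]
[[313, 148], [326, 167], [333, 171], [338, 155]]
```

Both cameras show the strip centred to about 1 mm, with its thin edge about 12 mm short of the lip. I'll lower it to contact.

Call:
send_rows(series=[[[0,0,0.02],[0,0,0],0],[[0,0,0.03],[0,0,0],0],[[0,0,0.034],[0,0,0],0],[[0,0,0.036],[0,0,0],0],[[0,0,0.036],[0,0,0],0],[[0,0,0.036],[0,0,0],0]])

```text
time_s: 7.48
ee_pos: [0.5434, -0.3006, 0.0327]
orientation: [-2.517, -1.879, -0.001]
contact_force: [-2.5, 1.6, 4.9]
opening: 0.009
gripper_force: 59.8
```

Call:
send_rows(series=[[[0,0.01,0],[0,0,0],0],[[0,0.02,0],[0,0,0],0],[[0,0.03,0],[0,0,0],0],[[0,0.04,0],[0,0,0],0],[[0,0.05,0],[0,0,0],0],[[0,0.05,0],[0,0,0],0]])

```text
time_s: 8.22
ee_pos: [0.5674, -0.3084, 0.0327]
orientation: [2.518, 1.879, -0.0]
contact_force: [-2.6, 0.9, 5.3]
opening: 0.009
gripper_force: 59.7
```

Call:
send_rows(series=[[[0,0.01,0],[0,0,0],0],[[0,0.02,0],[0,0,0],0],[[0,0.03,0],[0,0,0],0],[[0,0.034,0],[0,0,0],0],[[0,0.034,0],[0,0,0],0],[[0,0.034,0],[0,0,0],0]])

```text
time_s: 8.98
ee_pos: [0.583, -0.3131, 0.0327]
orientation: [-2.518, -1.878, 0.001]
contact_force: [-5.5, 1.8, 7.4]
opening: 0.0089
gripper_force: 60.1
```

Run:
```python
from h import *
x=np.array([np.cos(YAW),np.sin(YAW)]); y=np.array([-x[1],x[0]]); A=np.stack([x,y])
s=readout.read_state(); print(s["time_s"],s["ee_pos"],np.round(s["contact_force"],2))
R=Rt.from_rotvec(s["orientation"]).as_matrix(); print(R.round(4).tolist())
print("expected thin mid",A@(np.array(s["ee_pos"][:2])-LIP)+[.095,.0019])
for n,(a,b,c,e) in(("scene",(230,400,110,220)),("top",(230,400,80,220))):
    p,_=capture(n); cv2.imwrite(f"pics/{n}6.png",p[:,:,::-1])
    q=cv2.resize(p[c:e,a:b],None,fx=4.4 if n=="scene" else 4,fy=4.4 if n=="scene" else 4,interpolation=2); cv2.imwrite(f"pics/c_{n}6.png",q[:,:,::-1])
```

```text
8.975 [ 0.58297903 -0.31306728  0.03274365] [-5.49  1.79  7.41]
[[0.285, 0.9585, -0.001], [0.9585, -0.285, 0.0003], [-0.0, -0.0011, -1.0]]
expected thin mid [ 0.02908748 -0.00094178]
```

View pics/c_scene6.png

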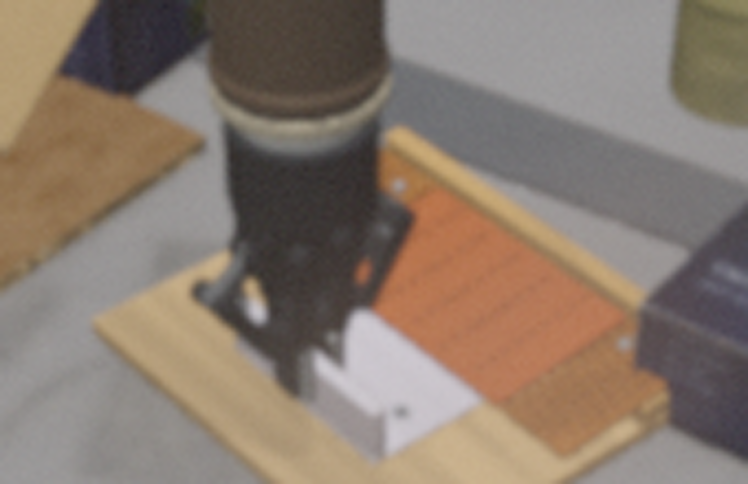

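View pics/c_top6.png

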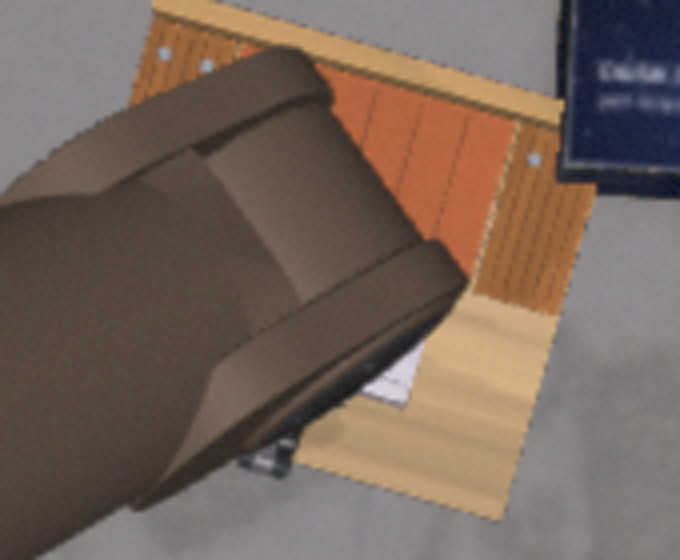

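The scene crop shows the thin edge gone under the red shingle, which is lying flat. The upstand's right end is at crop (380,460) in the scene view and (404,405) in the top view. I'll check the depth from those.

Run:
```python
from h import *
x=np.array([np.cos(YAW),np.sin(YAW)]); y=np.array([-x[1],x[0]]); A=np.stack([x,y])
for n,q,z in(("scene",(380/4.4+230,460/4.4+110),.012),("scene",(480/4.4+230,405/4.4+110),.015),("scene",(387/4.4+230,414/4.4+110),.048),("top",(404/4+230,405/4+80),.048)):
    print(n,q,(A@(cast(n,q,z)[0,:2]-LIP)).round(4))
```

```text
scene (316.3636363636364, 214.54545454545453) [-0.065  -0.0624]
scene (339.09090909090907, 202.04545454545453) [-0.0001 -0.0664]
scene (317.95454545454544, 204.09090909090907) [-0.0651 -0.0683]
top (331.0, 181.25) [-0.0728 -0.0614]
```

Call:
send_rows(series=[[[0,0,0.002],[0,0,0],0],[[0,0,0.004],[0,0,0],0],[[0,0,0.004],[0,0,0],0],[[0,0,0.004],[0,0,0],0]])

```text
time_s: 9.57
ee_pos: [0.583, -0.3131, 0.0327]
orientation: [-2.518, -1.878, -0.001]
contact_force: [-11.0, 6.5, 27.5]
opening: 0.0087
gripper_force: 63.0
```

Call:
send_rows(series=[[[0,0,-0.002],[0,0,0],0],[[0,0,-0.002],[0,0,0],0],[[0,0,-0.002],[0,0,0],0],[[0,0,-0.002],[0,0,0],0]])

```text
time_s: 10.07
ee_pos: [0.583, -0.3131, 0.0327]
orientation: [-2.518, -1.878, -0.0]
contact_force: [-8.8, 4.5, 17.3]
opening: 0.0089
gripper_force: 61.6
```

Run:
```python
from h import *
s=readout.read_state(); print(s["time_s"],s["ee_pos"],np.round(s["contact_force"],1),s["gripper_force"])
if s["contact_force"][2]>8: print(bot.sign_off())
```

```text
10.075 [ 0.58297925 -0.31307407  0.03270147] [-8.8  4.5 17.3] 61.58438801765442
the job is handed in; nothing more can be done
None
```

I handed the job in at about 10 s (no verdict came back): by my measurements the strip is about 29 mm under the middle shingle, square and centred to about 1 mm, held and pressed down with about 17 N; the shingle looked flat in the last picture and the arm stayed clear of the tube.

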